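# Slide a ceramic disc into its nest

### The job

Take the white ceramic disc from the black feed strip and lay it flat inside the yellow ring at the plain end of the blue nest plate. Then slide it along the plate, without lifting it, until it drops into the shallow round pocket at the other end and lies flat on its floor; the pocket's exact place is not known, so search for it gently by feel - the ceramic is brittle and must not be pressed or shoved hard. Let go, and leave the washer and the cap on the strip where they are.

Things in the scene. Friction and masses are not known exactly. Their poses are not given: they have to be found in the camera images.
- disc_center (a point): centre (half-way up) of the white ceramic disc: plain flat cylinder, 44 mm diameter, 13 mm thick, about 75 g; z is its axis. Starts flat on one of the strip's three marks. Its centre is 30.5 mm above the table when flat on the nest plate, 24.5 mm when in the pocket (then standing 7 mm proud). Brittle: force between it and the fixture must stay under 15 N.
- fixture: fixed fixture: aluminium bed 250 (x) x 165 (y) x 10 mm, on it a blue nest plate 210 x 135 mm, flat top 24 mm above the table. Origin: centre of the bed's underside; x runs lengthwise from the plain landing end (-x) to the pocket end (+x); z up. The plate is clamped immovably but shifted in the bed by an unmeasured amount, up to 10 mm along x and 6 mm along y, never turned.
- landing (a point): point at plate top height (24 mm above the table), 55 mm to -x of the fixture's origin; axes as the fixture's. About the centre of a painted yellow ring, 54 mm diameter, where the disc is laid; the ring shifts with the plate, anywhere within 15 mm of this point will do.
- pocket_nominal (a point): point at plate top height, 45 mm to +x of the fixture's origin; axes as the fixture's. The plate's one round pocket (46 mm wide, 6 mm deep, flat floor, sharp rim) has its true centre within 10 mm of it along x, 6 mm along y. A disc pushed freely (not held tight) falls in and is stopped by the pocket's wall; if a few mm off line it may hang tilted on the rim until nudged towards its low side.
- strip: fixed black feed strip, 90 (x) x 290 (y) x 12 mm, origin at the centre of its underside, with three grey marks 95 mm apart along its y, on which lie, in any order, the disc, the washer and the cap (on their marks' centres to about 6 mm).
- washer: bystander: dark steel washer on the strip, 48 mm outside, 22 mm inside diameter, 6 mm thick; origin at the centre of its underside.
- cap: bystander: orange plastic cap on the strip, 36 mm diameter, 16 mm high; origin at the centre of its underside.
Things that resemble listed ones, but are neither listed nor needed, are in the scene too. Of the things like the part that bears disc_center, leave any that is purple; of the rest the larger one is meant.

How it is judged:
On the way, in this order (a step that is already met when the one before it is completed fails the run):
1. the disc is laid flat on the plain end of the nest plate, at the yellow ring (horizontal distance between disc_center and landing below 0.03 m and z of disc_center in the frame of fixture between 0.029 and 0.032 m and angle between disc_center's own z axis and vertical below 0.08 rad and contact force between disc and fixture above 0.1 N), for 0.2 s.
2. the disc has been slid along the plate and has dropped flat into the pocket (z of disc_center in the frame of fixture below 0.026 m and horizontal distance between disc_center and pocket_nominal below 0.016 m and angle between disc_center's own z axis and vertical below 0.06 rad), for 0.2 s.
At the end, for the whole second after the job is handed in: The disc lies flat (within 0.06 rad) and at rest on the pocket's floor: its centre 22.5 to 26 mm above the table and within 16 mm of the nominal pocket point, released (all of step 2 and z of disc_center in the frame of fixture above 0.0225 m and linear speed of disc below 0.01 m/s); the robot touches nothing.
It fails at once if the disc is lifted (more than 6 mm clear of the plate's top) over the pocket half of the fixture instead of being slid (z of disc_center in the frame of fixture between 0.037 and 0.08 m and horizontal distance between disc_center and pocket_nominal below 0.06 m).
It fails at once if the brittle disc is pressed or shoved against the fixture with more than 15 N (contact force between disc and fixture above 15 N).
It fails at once if the washer or the cap is moved by more than 15 mm (distance of any of washer, cap from where it was at the start of the episode above 0.015 m).
It also fails if it takes over 48 s, if anything falls off the work surface, if the arm or the gripper's body presses on something with over 40 N, if the wrist force passes 120 N, or if a joint passes its speed limit or range.

### The arm

A 6-joint arm with a two-finger parallel gripper is mounted at the origin on the work surface. World frame = base frame: x ahead of the robot, y to its left, z up, the work surface at z = 0. Lengths are in m, angles in rad, forces in N, time in s.
With the tool pointing down it reaches from about 0.375 to 0.975 m from the base axis. Payload 3.8 kg.
Tool frame: the origin (TCP) lies on the centre line of the jaws, within the pads' length; the fingertips stand 8 mm ahead of it and the grasp point (between the pads) lies 11 mm behind it; z points along the fingers, y is the direction in which the jaws open and shut (so a half turn about z gives the same grasp; the last joint's range is limited). The gripper opens to 85 mm and grips with 20 to 120 N. Pads are 22 mm wide; open, the fingers measure 114 mm over their backs; the gripper's body (76 mm by 85 mm) begins 54 mm behind the grasp point. The pads swing forward as they close: fully open they stand 13 mm farther back than shut.
Start: joints at [-1.249, 0.264, 1.604, -0, 1.274, -0.037], TCP at [0.237, -0.632, 0.239] pointing down, gripper open.
Joint ranges: [-2.63, 2.63], [-0.94, 2.18], [0.31, 2.57], [-1.31, 4.45], [0, 2.66], [-2.55, 2.55]. Speed limits (rad/s): [2.57, 2.57, 3.14, 3.14, 3.14, 3.14].

### API

Orientations are given as a rotation vector (axis times angle).
In Python, from workcell import bot gives the robot as it stands.
- The arm moves only by the tool arm_command, never from a script. Its arguments are lists of equal length, an entry for each row: "slide": the shift along the tool's x, y, z in m, a list of three; "angular": the turn, a rotation vector about the tool's x, y, z in degrees, a list of three; "hand": the finger opening in m, from 0 to 0.0854. A call has exactly 8 rows; each row shifts and turns the pose as measured when the row begins, along the tool's axes as they then stand; what a row does not reach is not made up. A row lasts 1/10 s, in which the tool goes at most 50 mm and 8.59 degrees, less where a joint would pass 70% of its speed; a pose out of reach is approached as far as the arm can. A call is refused whole if a number of a shift passes 0.05 or a number of a turn 8.59, either way. A call with a gripper value outside its range is refused whole. The fingers move at their own pace and stop on an object; "squeeze" is the grip in N (left out, the last holds). Time passes only in rows, so rows that do not move let the fingers close, or fill a call up. It gives the time, the measured TCP pose, the force and the opening at its end, in the units of the state.
- bot.read_state(): the state, without advancing time (a new reading comes with each control period).
- bot.read_camera(name): name is "scene" or "side" or "wrist"; returns the picture (420x560x3 uint8, red, green, blue); there is no depth.
- bot.get_calibration(name): a dict with "fx", "fy", "cx", "cy" (pixels), "R" (3x3) and "t" (3): a world point X has camera coordinates R X + t. Camera axes: x right, y down, z forward; pixel columns grow to the right and rows downward; lengths in m; the calibration is good to about 2 mm. A picture is of the moment at which its call begins: read the wrist's pose just before it. get_calibration takes no time and is no camera call; for the wrist camera it gives the pose at the moment of the call.
- bot.finish_job(): hands the job in, once; it reports no verdict.
The state is a dict: "time": time; "q": joint angles; "joint_vel": joint speeds; "joint_torque": joint torques, N m; "tool_pos": TCP position; "tcp_rot": TCP orientation; "wrist_force": force on the tool from outside, world axes, zero at the start; "torque": the same for the moment, N m; "width": opening from 0.0 (shut) to 1.0 (fully open).
Only numpy, scipy, OpenCV 4.12 (cv2) and the standard library are available. Lean on these libraries where they do the work, as an engineer would, in place of code of your own. Each camera call takes 0.05 s, during which the arm holds its last target.

## Working session

There is one attempt and no reset: what is moved stays moved. The work goes in short steps, Python scripts to look and compute and a tool call to move; the robot and the scene stay as the last step left them, time stands still between calls to the robot, and variables do not carry over. Pictures are saved under pics/ and viewed, and the job is handed in when it is done.

Besides the shell and the picture viewer there is one more tool, called after "Call:" as a command line: name --argument value ..., lists and objects as JSON in quotes. arm_command: Moves the arm, as the interface text tells. Its arguments: {"type":"object","properties":{"slide":{"type":"array","items":{"type":"array","items":{"type":"number"}}},"angular":{"type":"array","items":{"type":"array","items":{"type":"number"}}},"hand":{"type":"array","items":{"type":"number"}},"squeeze":{"type":"number"}},"required":["slide","angular","hand"]}

```bash
mkdir -p pics; ls; python3 - <<'E'
from workcell import bot
import cv2
s=bot.read_state();print({k:s[k] for k in('time','tool_pos','tcp_rot','wrist_force','width')})
for n in('scene','side','wrist'):
    c=bot.get_calibration(n); print(n,c)
    cv2.imwrite(f'pics/a_{n}.png',bot.read_camera(n)[:,:,::-1])
E
```

```text
pics
{'time': 0.0, 'tool_pos': array([ 0.2367981 , -0.63133967,  0.23794882]), 'tcp_rot': array([-3.08899887e+00, -5.60150509e-01,  5.05255943e-04]), 'wrist_force': array([ 0.68907104, -0.04583204,  0.05706879]), 'width': 0.9995793245211644}
scene {'fx': 487.0840056426935, 'fy': 487.0840056426935, 'cx': 278.02420520168477, 'cy': 203.19425155948863, 'R': array([[-0.6977939 ,  0.71628948,  0.00361428],
       [ 0.60852426,  0.59545801, -0.52452644],
       [-0.37786492, -0.36381197, -0.85138649]]), 't': array([ 0.35266557, -0.34243305,  1.2733997 ])}
side {'fx': 411.90357277984526, 'fy': 411.90357277984526, 'cx': 277.75085676504784, 'cy': 212.45265011445608, 'R': array([[-0.83837374, -0.54463232,  0.02247436],
       [-0.31918062,  0.45706931, -0.83018756],
       [ 0.44187464, -0.70318083, -0.55703099]]), 't': array([0.48187722, 0.18979963, 0.5685797 ])}
wrist {'fx': 340.7089870371672, 'fy': 340.7089870371672, 'cx': 276.3038958025333, 'cy': 206.41763321826983, 'R': array([[ 0.35075821, -0.93646433, -0.00179763],
       [-0.89995321, -0.3376123 ,  0.27586618],
       [-0.25894574, -0.09514455, -0.96119437]]), 't': array([-0.67423234, -0.03530348,  0.37822377])}
```

View pics/a_scene.png

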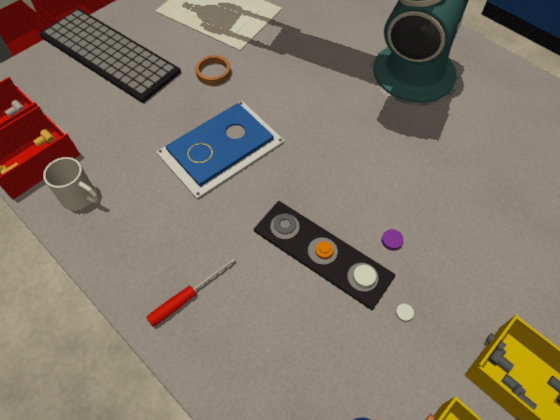

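View pics/a_side.png

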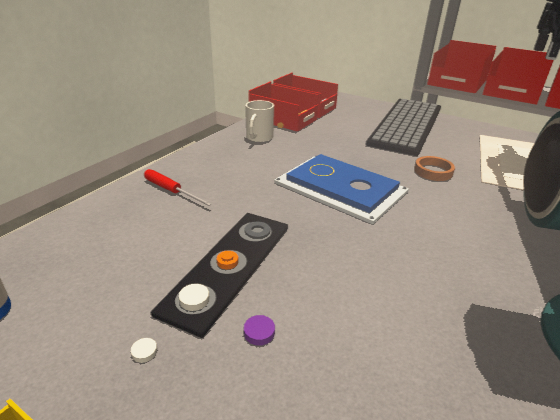

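View pics/a_wrist.png

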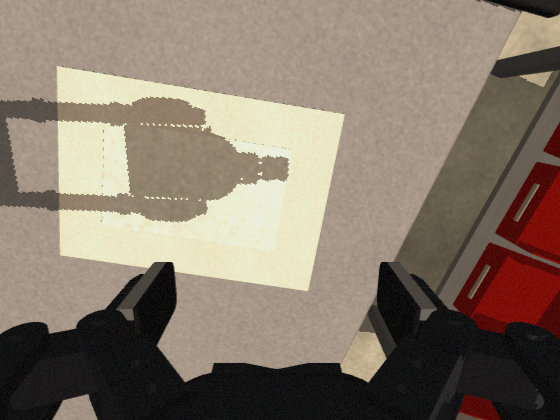

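The scene view shows the white disc on the strip at about (365,275), with the cap at (323,249) and the washer at (285,226). The fixture is near (222,145), with the ring at (200,153) and the pocket at (235,132). The purple disc and the small white disc lie off the strip. Next I'll measure positions.

```bash
cat > h.py <<'E'
import cv2,numpy as np
from workcell import bot
def ray(c,uv,z):
    d=np.array([(uv[0]-c['cx'])/c['fx'],(uv[1]-c['cy'])/c['fy'],1.]);R=np.array(c['R']);o=-R.T@c['t'];d=R.T@d
    return o+d*(z-o[2])/d[2]
def blobs(m,amin=60):
    n,l,st,ce=cv2.connectedComponentsWithStats(m.astype('uint8'));return [(l==i,ce[i],st[i]) for i in range(1,n) if st[i][4]>=amin]
def wc(c,mask,z):  # world contour
    k,_=cv2.findContours(mask.astype('uint8'),cv2.RETR_EXTERNAL,cv2.CHAIN_APPROX_NONE)
    k=max(k,key=len)[:,0,:]
    return np.array([ray(c,p,z)[:2] for p in k],np.float32)
def tgt(x,y,z):
    s=bot.read_state();R=cv2.Rodrigues(np.array(s['tcp_rot']))[0]
    return R.T@(np.array([x,y,z])-s['tool_pos'])
E
python3 - <<'E'
from h import *
for n in('scene','side'):
    c=bot.get_calibration(n);im=cv2.imread(f'pics/a_{n}.png');hsv=cv2.cvtColor(im,cv2.COLOR_BGR2HSV);H,S,V=[hsv[...,i].astype(int) for i in range(3)]
    print(n)
    for name,m,z in(('white',(V>205)&(S<45),.025),('orange',(H>5)&(H<16)&(S>200)&(V>150),.026),('blue',(H>100)&(H<120)&(S>150),.024),('black',(V<45),.012)):
        for b,ce,st in blobs(m,80):
            w=wc(c,b,z);r=cv2.minAreaRect(w);print(name,ce.round(1),st[4],'rect',np.round(r[0],4),np.round(r[1],4),round(r[2],1))
    # washer, pocket grey within
E
```

```text
scene
blue [534.3  12.5] 1477 rect [-0.3863  0.0884] [0.169  0.1971] 27.4
blue [219.9 143. ] 3649 rect [ 0.5203 -0.1725] [0.139  0.2097] 84.0
blue [199.5 152.4] 268 rect [ 0.5729 -0.1828] [0.0454 0.0443] 86.1
black [417.7  53.4] 1425 rect [-0.1226 -0.0713] [0.3894 0.1912] 22.3
black [522.1  27.1] 1206 rect [-0.3455  0.1144] [0.2562 0.0612] 89.8
black [415.1  37.1] 1662 rect [-0.1047 -0.0721] [0.1704 0.1337] 44.5
black [115.2  72.1] 1120 rect [ 0.5192 -0.6181] [0.1422 0.4103] 7.1
black [325.2 255.7] 3553 rect [0.5606 0.1781] [0.0904 0.2864] 7.7
side
white [498.9 152.6] 928 rect [ 0.2245 -0.491 ] [0.1278 0.2784] 11.6
white [350.3 199.3] 781 rect [ 0.5113 -0.1481] [0.1576 0.2402] 84.2
white [513.9 179.9] 224 rect [ 0.2042 -0.3887] [0.0389 0.0713] 6.6
white [193.3 293.9] 487 rect [0.5465 0.2727] [0.0423 0.0407] 34.2
white [143.1 347.5] 400 rect [0.534  0.3786] [0.0307 0.0292] 34.1
orange [226.8 258.7] 248 rect [0.5539 0.1851] [0.0329 0.0423] 34.6
blue [  4.8 308.5] 112 rect [0.7449 0.439 ] [0.0122 0.037 ] 61.2
black [550.9  25.1] 710 rect [ 0.3314 -3.263 ] [0.1207 2.7493] 3.2
black [553.7 131.2] 135 rect [ 0.1501 -0.8107] [0.0357 0.1406] 3.2
black [553.5 183.6] 104 rect [ 0.1237 -0.4474] [0.1491 0.0166] 88.7
black [190.  321.5] 395 rect [0.5412 0.2772] [0.0892 0.0948] 7.8
```

```bash
python3 - <<'E'
import cv2,numpy as np
a=cv2.imread('pics/a_scene.png')[90:310,140:420];b=cv2.imread('pics/a_side.png')[140:340,110:420]
cv2.imwrite('pics/z1.png',cv2.resize(a,None,fx=2.7,fy=2.7,interpolation=cv2.INTER_CUBIC));cv2.imwrite('pics/z2.png',cv2.resize(b,None,fx=2.5,fy=2.5,interpolation=cv2.INTER_CUBIC))
E
```

```text
(no output)
```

View pics/z1.png

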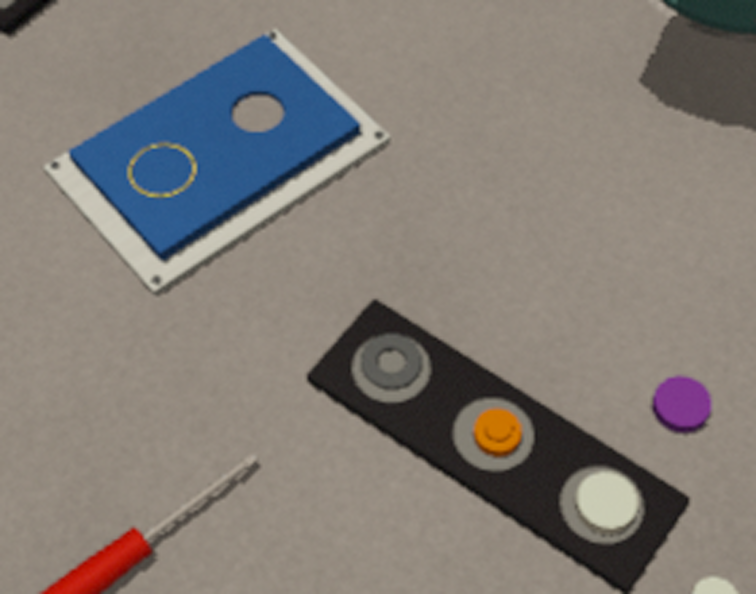

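View pics/z2.png

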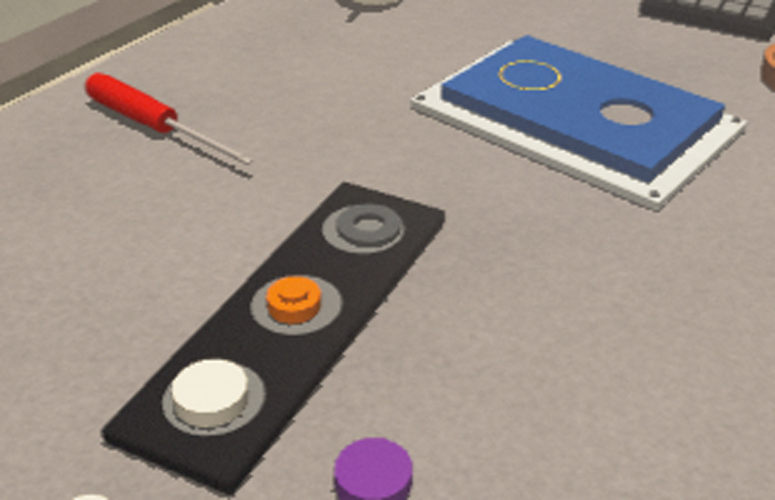

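```bash
python3 - <<'E'
from h import *
for n,box,dbox in(('scene',(150,95,290,200),(345,255,390,300)),('side',(270,145,410,225),(165,270,225,325))):
    c=bot.get_calibration(n);im=cv2.imread(f'pics/a_{n}.png');hsv=cv2.cvtColor(im,cv2.COLOR_BGR2HSV);H,S,V=[hsv[...,i].astype(int) for i in range(3)]
    print(n)
    x0,y0,x1,y1=dbox; roi=np.zeros(V.shape,bool);roi[y0:y1,x0:x1]=1
    yy,xx=(270,180) if 0 else (275,365)
    ctr=(365,274) if n=='scene' else (194,292)
    print('disc px',im[ctr[1],ctr[0]], 'below', [tuple(im[ctr[1]+k,ctr[0]]) for k in range(4,20,2)])
    G=im.astype(int);gray=G.sum(2)/3
    m=roi&(V>(195 if n=='scene' else 225))
    for b,ce,st in blobs(m,60):
        w=wc(c,b,.025);print('disc top',st,np.round(cv2.minEnclosingCircle(w),4) if 0 else (np.round(cv2.minEnclosingCircle(w)[0],4),cv2.minEnclosingCircle(w)[1]),np.round((w.min(0)+w.max(0))/2,4))
    x0,y0,x1,y1=box;roi=np.zeros(V.shape,bool);roi[y0:y1,x0:x1]=1
    blue=roi&(H>98)&(H<125)&(S>110)
    # hole: non-blue components inside filled blue
    k,_=cv2.findContours(blue.astype('uint8'),cv2.RETR_EXTERNAL,cv2.CHAIN_APPROX_NONE);k=max(k,key=cv2.contourArea)
    f=np.zeros(V.shape,'uint8');cv2.drawContours(f,[k],-1,1,-1)
    for b,ce,st in blobs((f>0)&~blue,20):
        w=wc(c,b,.024);r=cv2.fitEllipse(w);print('hole',st,np.round(r[0],4),np.round(r[1],4),np.round((w.min(0)+w.max(0))/2,4),np.round(np.ptp(w,axis=0),4))
    bed=roi&~((H>2)&(H<25)&(V<175)&(S>15)) 
    white=roi&(gray>(165 if n=='scene' else 185))
    for b,ce,st in blobs(white,150):
        w=wc(c,b,.010);r=cv2.minAreaRect(w);print('bed',st,np.round(r[0],4),np.round(r[1],4),r[2])
    for name,m,z in(('washer',(abs(G.max(2)-G.min(2))<14)&(gray<105)&(gray>50),.018),):
        for b,ce,st in blobs(m,60):
            if n=='scene' and 265<ce[0]<305 and 205<ce[1]<245 or n=='side' and 235<ce[0]<285 and 215<ce[1]<245:
                w=wc(c,b,z);print(name,st,np.round(cv2.minEnclosingCircle(w)[0],4))
E
```

```text
scene
disc px [180 203 202] below [(np.uint8(180), np.uint8(203), np.uint8(201)), (np.uint8(180), np.uint8(203), np.uint8(201)), (np.uint8(179), np.uint8(202), np.uint8(201)), (np.uint8(175), np.uint8(198), np.uint8(196)), (np.uint8(87), np.uint8(102), np.uint8(109)), (np.uint8(99), np.uint8(111), np.uint8(115)), (np.uint8(105), np.uint8(115), np.uint8(119)), (np.uint8(34), np.uint8(35), np.uint8(40))]
disc top [355 265  20  20 311] (array([0.5448, 0.2731]), 0.02027939260005951) [0.5447 0.2735]
hole [226 125  20  14 223] [ 0.4746 -0.17  ] [0.0404 0.0442] [ 0.4748 -0.1702] [0.0446 0.0437]
hole [187 142  26  21 155] [ 0.5725 -0.1826] [0.0573 0.0574] [ 0.5728 -0.182 ] [0.0587 0.0587]
bed [ 157  101  124   96 1223] [ 0.5199 -0.1727] [0.1632 0.2486] 84.09077453613281
washer [270 213  29  26 380] [0.5727 0.0832]
side
disc px [220 238 243] below [(np.uint8(222), np.uint8(239), np.uint8(244)), (np.uint8(220), np.uint8(238), np.uint8(243)), (np.uint8(221), np.uint8(238), np.uint8(243)), (np.uint8(220), np.uint8(238), np.uint8(243)), (np.uint8(200), np.uint8(225), np.uint8(233)), (np.uint8(127), np.uint8(147), np.uint8(158)), (np.uint8(130), np.uint8(150), np.uint8(160)), (np.uint8(114), np.uint8(129), np.uint8(137))]
disc top [179 284  29  21 479] (array([0.5462, 0.2724]), 0.02136586606502533) [0.5461 0.2726]
hole [309 164  26  12  95] [ 0.5755 -0.184 ] [0.0549 0.058 ] [ 0.5752 -0.1836] [0.0574 0.0603]
hole [350 179  22  11 181] [ 0.4756 -0.1718] [0.0416 0.0454] [ 0.475  -0.1715] [0.0459 0.0462]
bed [275 156 134  65 855] [ 0.522  -0.1729] [0.164  0.2494] 84.21038818359375
washer [245 230  25   9  79] [0.5634 0.0873]
```

```bash
cat >> h.py <<'E'
def rows(p,rot=0,n=8):
    s=bot.read_state();R=cv2.Rodrigues(np.array(s['tcp_rot']))[0];d=(np.array(p)-s['tool_pos'])/n
    print('err per row',d.round(4),'ang tooly',np.degrees(np.arctan2(R[1,1],R[0,1])).round(2),'tilt',R[:,2].round(4))
    o=[]
    for i in range(n):
        o.append((R.T@d).round(4).tolist());R=R@cv2.Rodrigues(np.array([0,0,np.radians(rot/n)]))[0]
    print(o)
E
python3 -c "
from h import *
rows([.42,-.30,.2],-63.6)"
```

```text
err per row [ 0.0229  0.0414 -0.0048] ang tooly -69.44 tilt [-5.0e-04  1.7e-03 -1.0e+00]
[[0.036, -0.0307, 0.0048], [0.0399, -0.0255, 0.0048], [0.043, -0.0197, 0.0048], [0.0453, -0.0136, 0.0048], [0.0468, -0.0072, 0.0048], [0.0473, -0.0006, 0.0048], [0.047, 0.0059, 0.0048], [0.0457, 0.0124, 0.0048]]
```

Call:
arm_command --slide '[[0.036,-0.031,0.005],[0.04,-0.0255,0.005],[0.043,-0.02,0.005],[0.045,-0.0135,0.005],[0.047,-0.007,0.005],[0.047,-0.0005,0.005],[0.047,0.006,0.005],[0.046,0.0125,0.005]]' --angular '[[0,0,-8],[0,0,-8],[0,0,-8],[0,0,-8],[0,0,-8],[0,0,-8],[0,0,-8],[0,0,-8]]' --hand '[0.065,0.065,0.065,0.065,0.065,0.065,0.065,0.065]' --squeeze 25

```text
time: 0.95
tool_pos: [0.4156, -0.2902, 0.194]
tcp_rot: [-2.288, -2.15, 0.001]
wrist_force: [1.0, -0.6, 0.1]
width: 0.764
```

```bash
python3 -c "
from h import *
rows([.5,.0,.15],0);rows([.5455,.2728,.1],0)"
```

```text
err per row [ 0.0105  0.0363 -0.0055] ang tooly -3.56 tilt [-1.2e-03  8.0e-04 -1.0e+00]
[[0.0369, 0.0083, 0.0055], [0.0369, 0.0083, 0.0055], [0.0369, 0.0083, 0.0055], [0.0369, 0.0083, 0.0055], [0.0369, 0.0083, 0.0055], [0.0369, 0.0083, 0.0055], [0.0369, 0.0083, 0.0055], [0.0369, 0.0083, 0.0055]]
err per row [ 0.0162  0.0704 -0.0118] ang tooly -3.56 tilt [-1.2e-03  8.0e-04 -1.0e+00]
[[0.0712, 0.0118, 0.0118], [0.0712, 0.0118, 0.0118], [0.0712, 0.0118, 0.0118], [0.0712, 0.0118, 0.0118], [0.0712, 0.0118, 0.0118], [0.0712, 0.0118, 0.0118], [0.0712, 0.0118, 0.0118], [0.0712, 0.0118, 0.0118]]
```

Call:
arm_command --slide '[[0.048,0.008,0.004],[0.048,0.008,0.004],[0.048,0.008,0.004],[0.048,0.008,0.004],[0.048,0.008,0.004],[0.048,0.008,0.004],[0.048,0.008,0.004],[0.048,0.008,0.004]]' --angular '[[0,0,2.3],[0,0,0],[0,0,0],[0,0,0],[0,0,0],[0,0,0],[0,0,0],[0,0,0]]' --hand '[0.065,0.065,0.065,0.065,0.065,0.065,0.065,0.065]'

```text
time: 1.75
tool_pos: [0.5155, 0.0958, 0.1611]
tcp_rot: [2.33, 2.106, 0.002]
wrist_force: [0.8, -0.1, 0.2]
width: 0.767
```

```bash
python3 -c "
from h import *
rows([.5455,.2728,.09],0,6)"
```

```text
err per row [ 0.005   0.0295 -0.0119] ang tooly -5.77 tilt [ 1.4e-03  3.0e-04 -1.0e+00]
[[0.0299, 0.002, 0.0119], [0.0299, 0.002, 0.0119], [0.0299, 0.002, 0.0119], [0.0299, 0.002, 0.0119], [0.0299, 0.002, 0.0119], [0.0299, 0.002, 0.0119]]
```

Call:
arm_command --slide '[[0.03,0.002,0.012],[0.03,0.002,0.012],[0.03,0.002,0.012],[0.03,0.002,0.012],[0.03,0.002,0.012],[0.03,0.002,0.012],[0,0,0],[0,0,0]]' --angular '[[0,0,0],[0,0,0],[0,0,0],[0,0,0],[0,0,0],[0,0,0],[0,0,0],[0,0,0]]' --hand '[0.065,0.065,0.065,0.065,0.065,0.065,0.065,0.065]'

```text
time: 2.55
tool_pos: [0.5449, 0.2881, 0.0844]
tcp_rot: [2.32, 2.117, 0.001]
wrist_force: [0.7, 0.0, -0.9]
width: 0.762
```

```bash
python3 -c "
from h import *
rows([.5455,.2728,.02],0,6)
c=bot.get_calibration('wrist');im=bot.read_camera('wrist')[:,:,::-1];cv2.imwrite('pics/b_wrist.png',im)
V=im.max(2);S=im.max(2).astype(int)-im.min(2)
for b,ce,st in blobs((V>195)&(S<60),200):
    w=wc(c,b,.025);q=cv2.minEnclosingCircle(w);print(ce,st,np.round(q[0],4),q[1])
cv2.imwrite('pics/b_side.png',bot.read_camera('side')[:,:,::-1])
"
```

```text
err per row [ 0.0001 -0.0026 -0.0107] ang tooly -5.23 tilt [ 8.e-04 -1.e-04 -1.e+00]
[[-0.0025, 0.0003, 0.0107], [-0.0025, 0.0003, 0.0107], [-0.0025, 0.0003, 0.0107], [-0.0025, 0.0003, 0.0107], [-0.0025, 0.0003, 0.0107], [-0.0025, 0.0003, 0.0107]]
[46.55774588 21.78980073] [   0    0  128   57 4667] [0.4457 0.4069] 0.03703712671995163
[446.20266328 144.38765511] [  258     0   302   368 71641] [0.6378 0.2907] 0.15049108862876892
[263.1041181   81.77272727] [ 236   53   55   59 2574] [0.5457 0.3715] 0.015071994625031948
[109.17032575 124.59768566] [   30    56   159   141 12617] [0.459  0.3551] 0.04421021789312363
[195.97454648 281.52763324] [ 116  200  132  175 7111] [0.4903 0.2492] 0.06210856884717941
[282.76964354 250.44097355] [ 237  206   91   83 5218] [0.5473 0.276 ] 0.028029443696141243
[ 43.97088111 297.72948099] [   0  248  128  115 6628] [0.3918 0.248 ] 0.0570184662938118
[313.04798762 348.57739938] [ 270  331   82   43 1292] [0.5594 0.1883] 0.02778078243136406
[115.81759379 402.16300129] [  84  377   55   43 1546] [0.4148 0.173 ] 0.026553364470601082
[436.97939472 402.08048938] [ 415  377   55   43 1553] [0.6524 0.151 ] 0.026876578107476234
```

View pics/b_wrist.png

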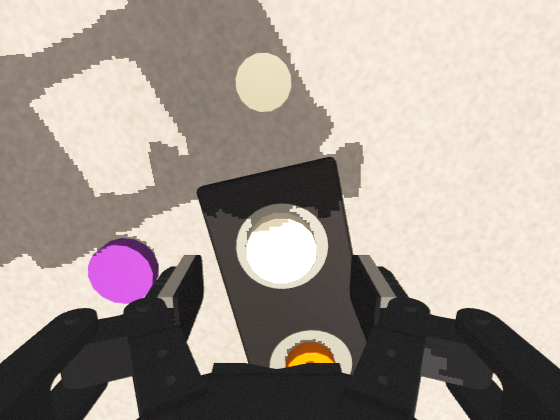

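The wrist view (over-exposed) shows the disc at about (281,250), between the jaws in column. The purple disc is at (122,270) and the cap at (311,355).

```bash
python3 -c "
from h import *
c=bot.get_calibration('wrist')
im=cv2.imread('pics/b_wrist.png');cv2.imwrite('pics/b_z.png',cv2.resize(im[190:300,190:390],None,fx=4,fy=4))
for p in((281,250),(281,285),(246,250),(317,250)):print(ray(c,p,.025))"
```

```text
[0.54684576 0.27336445 0.025     ]
[0.54471017 0.24949376 0.025     ]
[0.52543171 0.27537428 0.025     ]
[0.56887799 0.27129659 0.025     ]
```

View pics/b_z.png

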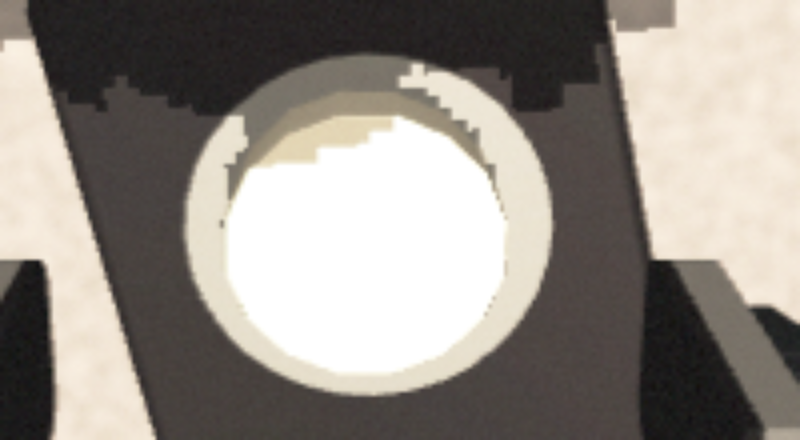

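View pics/b_side.png

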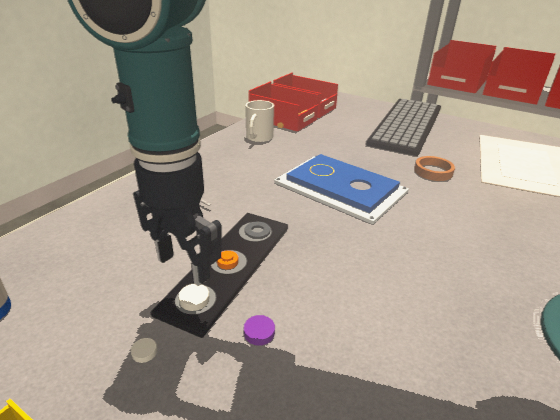

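Call:
arm_command --slide '[[-0.0075,0.0015,0.004],[-0.0075,0.001,0.01],[0,0,0.012],[0,0,0.012],[0,0,0.012],[0,0,0.009],[0,0,0.001],[0,0,0]]' --angular '[[0,0,0],[0,0,0],[0,0,0],[0,0,0],[0,0,0],[0,0,0],[0,0,0],[0,0,0]]' --hand '[0.065,0.065,0.06,0.06,0.06,0.06,0.06,0.06]'

```text
time: 3.45
tool_pos: [0.546, 0.2662, 0.0197]
tcp_rot: [2.327, 2.109, -0.0]
wrist_force: [0.4, 0.5, 1.0]
width: 0.703
```

```bash
python3 -c "
from h import *
rows([.546,.2727,.02],0,1)
im=bot.read_camera('side')[:,:,::-1];cv2.imwrite('pics/c_side.png',cv2.resize(im[200:350,100:300],None,fx=4,fy=4,interpolation=2))
im=bot.read_camera('wrist')[:,:,::-1];cv2.imwrite('pics/c_wrist.png',im)
"
```

```text
err per row [0.     0.0065 0.0003] ang tooly -5.61 tilt [ 5.e-04 -7.e-04 -1.e+00]
[[0.0064, -0.0006, -0.0003]]
```

View pics/c_side.png

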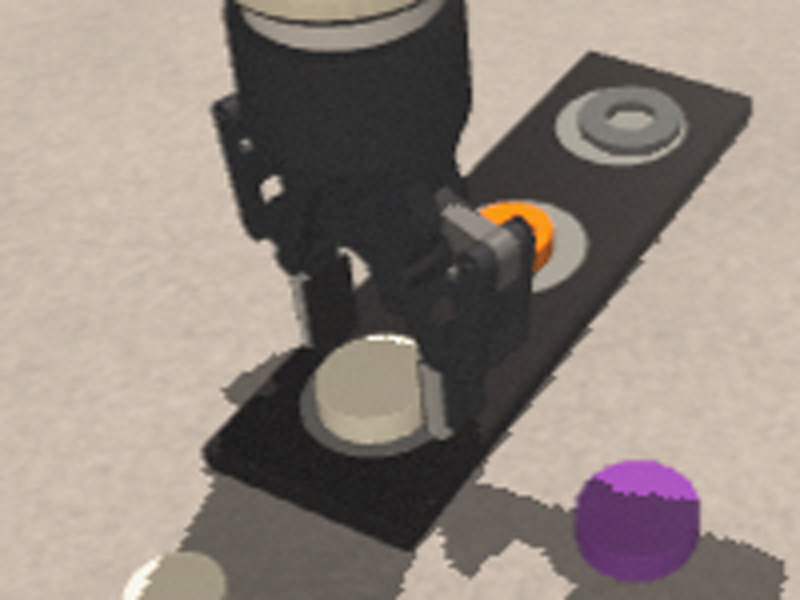

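View pics/c_wrist.png

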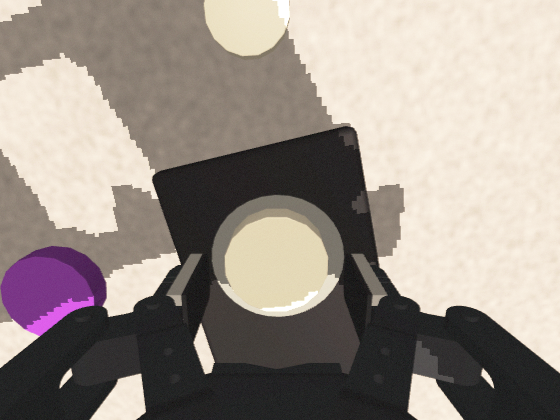

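The jaws stand either side of the disc. The disc is at about (276,266), and the tool sits 6 mm short along its x. I'll correct that and close.

Call:
arm_command --slide '[[0.005,0,0],[0.0015,-0.0005,0.001],[0,0,0],[0,0,0],[0,0,0],[0,0,0],[0,0,0],[0,0,0]]' --angular '[[0,0,0],[0,0,0],[0,0,0],[0,0,0],[0,0,0],[0,0,0],[0,0,0],[0,0,0]]' --hand '[0.06,0.06,0.06,0.055,0.05,0.045,0.04,0.038]' --squeeze 25

```text
time: 4.35
tool_pos: [0.5482, 0.2752, 0.0221]
tcp_rot: [2.325, 2.11, 0.009]
wrist_force: [-0.9, 0.0, -0.6]
width: 0.501
```

```bash
python3 -c "
from h import *
s=bot.read_state();print(s['width']*.0854)
rows([.546,.2727,.02],0,1)
c=bot.get_calibration('wrist');im=bot.read_camera('wrist')[:,:,::-1];cv2.imwrite('pics/d_wrist.png',im)
im=bot.read_camera('side')[:,:,::-1];cv2.imwrite('pics/d_side.png',cv2.resize(im[200:350,100:300],None,fx=4,fy=4,interpolation=2))
"
```

```text
0.04276233701934264
err per row [-0.0022 -0.0025 -0.0021] ang tooly -5.56 tilt [ 0.0056  0.002  -1.    ]
[[-0.0027, -0.0019, 0.0021]]
```

View pics/d_wrist.png

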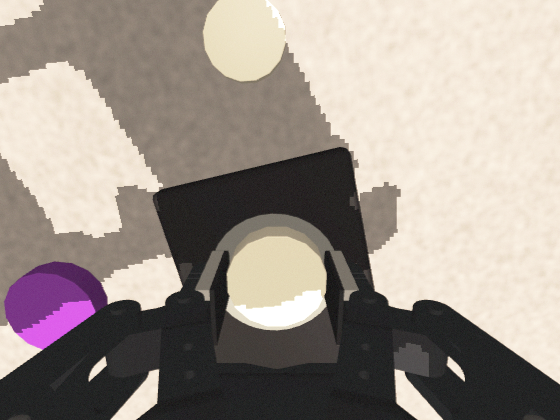

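View pics/d_side.png

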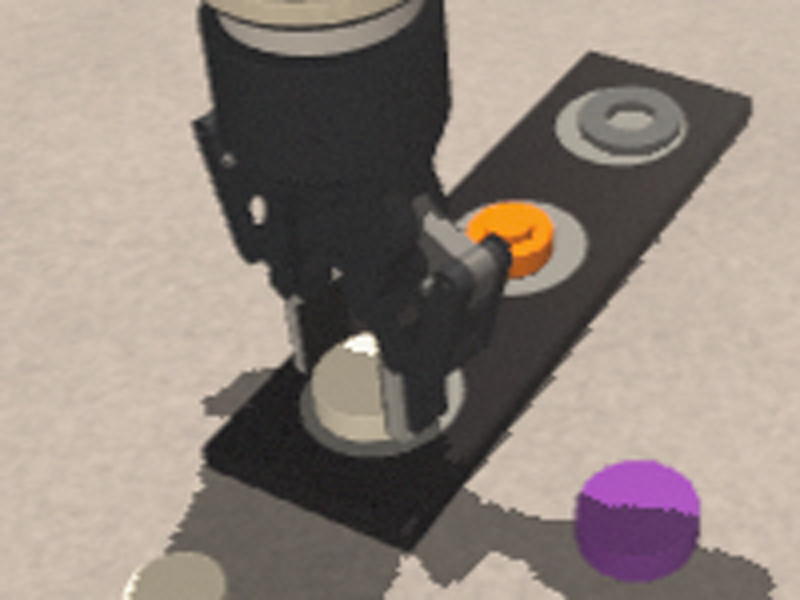

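The pads are on both sides of the disc. I'll lift a little and check.

Call:
arm_command --slide '[[0,0,0],[0,0,-0.004],[0,0,-0.01],[0,0,-0.015],[0,0,-0.02],[0,0,-0.02],[0,0,-0.005],[0,0,0]]' --angular '[[0,0,0],[0,0,0],[0,0,0],[0,0,0],[0,0,0],[0,0,0],[0,0,0],[0,0,0]]' --hand '[0.038,0.038,0.038,0.038,0.038,0.038,0.038,0.038]'

```text
time: 5.25
tool_pos: [0.5479, 0.2747, 0.1026]
tcp_rot: [2.324, 2.109, 0.009]
wrist_force: [0.5, 0.3, -0.7]
width: 0.497
```

```bash
python3 -c "
from h import *
s=bot.read_state();print(s['width']*.0854,s['tool_pos'],s['wrist_force'])
im=bot.read_camera('side')[:,:,::-1];cv2.imwrite('pics/e_side.png',cv2.resize(im[170:320,100:300],None,fx=4,fy=4,interpolation=2))
s=bot.read_state();print(s['width']*.0854,s['tool_pos'],s['wrist_force'])
im=bot.read_camera('wrist')[:,:,::-1];cv2.imwrite('pics/e_wrist.png',im)
s=bot.read_state();print(s['width']*.0854,s['tool_pos'],s['wrist_force'])
rows([.575,-.18,.09],0,10)
"
```

```text
0.04245819847968111 [0.54793425 0.27470238 0.10257917] [ 0.48705863  0.30358365 -0.7362779 ]
0.04273867798785097 [0.54806156 0.27475066 0.10237208] [ 0.94632943 -0.17528692 -0.47203163]
0.04280897931890995 [0.54744144 0.2744668  0.1013495 ] [ 0.39768776 -0.61431767 -1.02496612]
err per row [ 0.0028 -0.0454 -0.0011] ang tooly -5.57 tilt [ 0.005   0.0012 -1.    ]
[[-0.045, 0.0071, 0.0011], [-0.045, 0.0071, 0.0011], [-0.045, 0.0071, 0.0011], [-0.045, 0.0071, 0.0011], [-0.045, 0.0071, 0.0011], [-0.045, 0.0071, 0.0011], [-0.045, 0.0071, 0.0011], [-0.045, 0.0071, 0.0011], [-0.045, 0.0071, 0.0011], [-0.045, 0.0071, 0.0011]]
```

View pics/e_side.png

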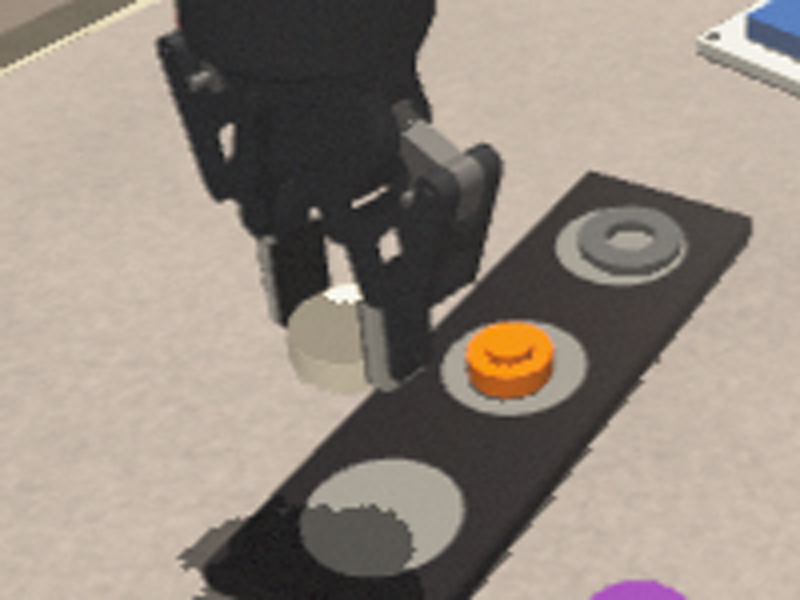

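View pics/e_wrist.png

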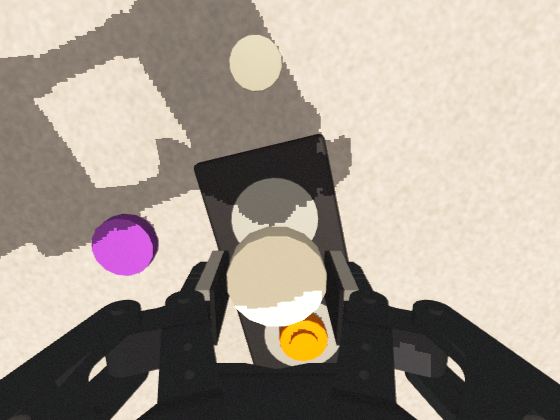

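Disc held level, clear of the strip; cap and washer undisturbed. Transporting.

Call:
arm_command --slide '[[-0.02,0.003,0],[-0.04,0.006,0],[-0.045,0.007,0],[-0.045,0.007,0],[-0.045,0.007,0],[-0.045,0.007,0],[-0.045,0.007,0],[-0.045,0.007,0]]' --angular '[[0,0,0],[0,0,0],[0,0,0],[0,0,0],[0,0,0],[0,0,0],[0,0,0],[0,0,0]]' --hand '[0.038,0.038,0.038,0.038,0.038,0.038,0.038,0.038]'

```text
time: 6.15
tool_pos: [0.5614, -0.0643, 0.0915]
tcp_rot: [-2.309, -2.119, 0.007]
wrist_force: [0.9, 0.9, -0.5]
width: 0.502
```

```bash
python3 -c "
from h import *
rows([.577,-.181,.07],0,5)
"
```

```text
err per row [ 0.0031 -0.0233 -0.0043] ang tooly -4.91 tilt [-0.0082  0.002  -1.    ]
[[-0.023, 0.0052, 0.0042], [-0.023, 0.0052, 0.0042], [-0.023, 0.0052, 0.0042], [-0.023, 0.0052, 0.0042], [-0.023, 0.0052, 0.0042]]
```

Call:
arm_command --slide '[[-0.025,0.005,0.002],[-0.025,0.005,0.002],[-0.02,0.005,0.004],[-0.017,0.004,0.004],[-0.01,0.002,0.002],[-0.004,0.001,0],[0,0,0],[0,0,0]]' --angular '[[0,0,0.5],[0,0,0.4],[0,0,0],[0,0,0],[0,0,0],[0,0,0],[0,0,0],[0,0,0]]' --hand '[0.038,0.038,0.038,0.038,0.038,0.038,0.038,0.038]'

```text
time: 6.95
tool_pos: [0.5667, -0.1759, 0.0679]
tcp_rot: [-2.327, -2.082, 0.02]
wrist_force: [0.6, 0.2, -0.8]
width: 0.504
```

```bash
python3 -c "
from h import *
rows([.577,-.181,.04],0,1)
c=bot.get_calibration('wrist');s=bot.read_state();im=bot.read_camera('wrist')[:,:,::-1];cv2.imwrite('pics/f_wrist.png',im)
print(ray(c,(276,276),s['tool_pos'][2]+.003),s['tool_pos'])
im=bot.read_camera('side')[:,:,::-1];cv2.imwrite('pics/f_side.png',cv2.resize(im[120:240,260:420],None,fx=5,fy=5,interpolation=2))
"
```

```text
err per row [ 0.0103 -0.0051 -0.0279] ang tooly -6.35 tilt [-0.0218  0.0057 -0.9997]
[[-0.004, 0.0114, 0.0277]]
[ 0.56701105 -0.1745231   0.07094371] [ 0.56671628 -0.17589192  0.06794371]
```

View pics/f_wrist.png

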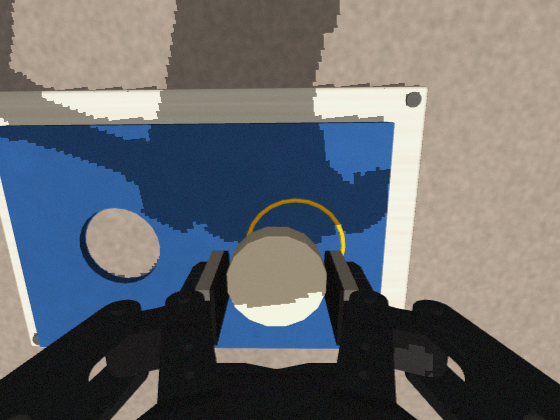

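View pics/f_side.png

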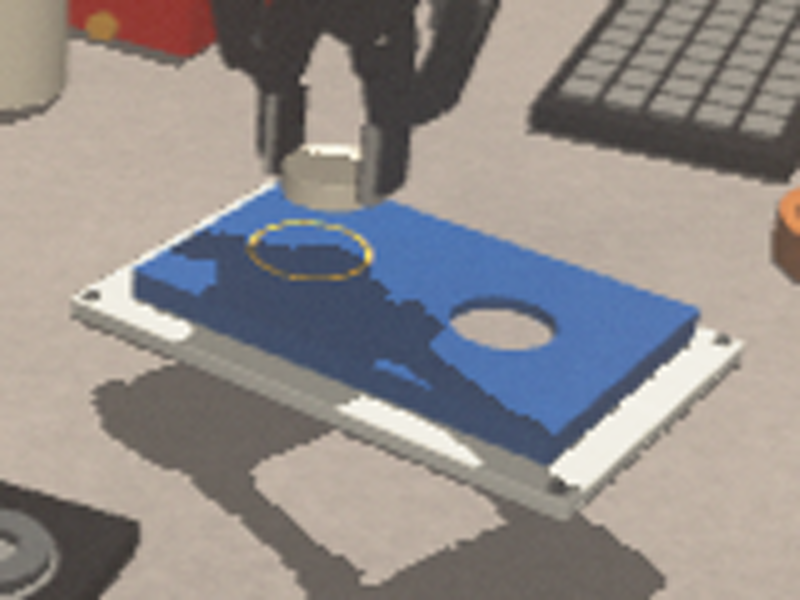

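```bash
cat >> h.py <<'E'
def rotto(ang=-5.85):
    R=cv2.Rodrigues(np.array(bot.read_state()['tcp_rot']))[0];a=np.radians(ang)
    y=np.array([np.cos(a),np.sin(a),0]);z=np.array([0,0,-1.]);T=np.c_[np.cross(y,z),y,z]
    print('rot deg (tool)',np.degrees(cv2.Rodrigues(R.T@T)[0].ravel()).round(2))
E
python3 -c "
from h import *
rotto();rows([.5745,-.1812,.04],0,1)
c=bot.get_calibration('wrist')
im=cv2.imread('pics/f_wrist.png').astype(int);B,G,R=im[...,0],im[...,1],im[...,2]
cv2.imwrite('pics/f_z.png',cv2.resize(im[190:300,60:360].astype('uint8'),None,fx=2.6,fy=2.6))
cor=lambda u,v:ray(c,(u,v),.024)[:2].round(4)
print(cor(80,244),cor(160,244),cor(120,207),cor(120,282))
m=(B-R<30);m[:200]=0;m[290:]=0;m[:,:60]=0;m[:,180:]=0
for b,ce,st in blobs(m,300):
    w=wc(c,b,.018);e=cv2.fitEllipse(w);print('floor',np.round(e[0],4),np.round(e[1],4),st)
# ring, yellow
hs=cv2.cvtColor(im.astype('uint8'),cv2.COLOR_BGR2HSV);m=(hs[...,0]>15)&(hs[...,0]<35)&(hs[...,1]>180);m[255:]=0
v,u=np.nonzero(m);P=np.array([ray(c,p,.024)[:2] for p in zip(u,v)])
A=np.c_[2*P,np.ones(len(P))];x=np.linalg.lstsq(A,(P**2).sum(1),rcond=None)[0];print('ring',x[:2],np.sqrt(x[2]+x[0]**2+x[1]**2),len(P))
"
```

```text
rot deg (tool) [-1.25 -0.18 -0.47]
err per row [ 0.0076 -0.0055 -0.0282] ang tooly -6.31 tilt [-0.0214  0.0054 -0.9998]
[[-0.0047, 0.0088, 0.028]]
[ 0.4545 -0.1675] [ 0.5002 -0.1722] [ 0.4826 -0.1484] [ 0.4718 -0.1933]
floor [ 0.4754 -0.1721] [0.0419 0.0444] [  85  208   75   70 4012]
ring [ 0.57602618 -0.18126065] 0.026785971059661205 499
```

View pics/f_z.png

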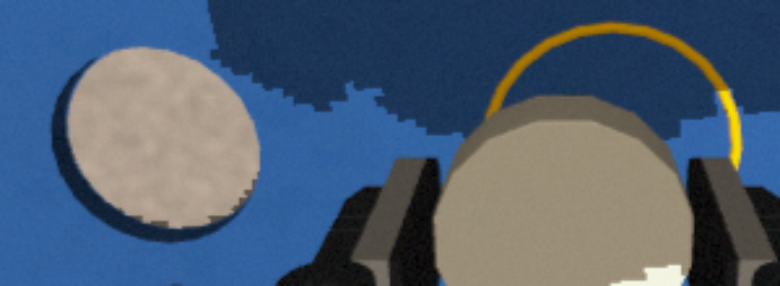

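Call:
arm_command --slide '[[-0.002,0.003,0],[-0.002,0.003,0],[-0.002,0.003,0.006],[0,0,0.006],[0,0,0.006],[0,0,0.005],[0,0,0.002],[0,0,0]]' --angular '[[-0.4,0,-0.2],[-0.4,-0.1,-0.2],[-0.4,-0.1,0],[0,0,0],[0,0,0],[0,0,0],[0,0,0],[0,0,0]]' --hand '[0.038,0.038,0.038,0.038,0.038,0.038,0.038,0.038]'

```text
time: 7.85
tool_pos: [0.5761, -0.1812, 0.041]
tcp_rot: [2.329, 2.107, 0.001]
wrist_force: [-0.2, 0.6, -0.5]
width: 0.497
```

```bash
python3 -c "
from h import *
rotto();rows([.5752,-.183,.035],0,1)
c=bot.get_calibration('wrist');s=bot.read_state();im=bot.read_camera('wrist')[:,:,::-1];cv2.imwrite('pics/g_wrist.png',im)
print(s['tool_pos'],s['wrist_force'],bot.read_state()['tool_pos'])
rotto()
im=bot.read_camera('side')[:,:,::-1];cv2.imwrite('pics/g_side.png',cv2.resize(im[120:240,260:420],None,fx=5,fy=5,interpolation=2))
"
```

```text
rot deg (tool) [0.07 0.03 0.12]
err per row [-0.0009 -0.0018 -0.006 ] ang tooly -5.73 tilt [ 1.1e-03 -6.0e-04 -1.0e+00]
[[-0.0019, -0.0007, 0.006]]
[ 0.57608696 -0.18118085  0.04100362] [-0.20423535  0.58324993 -0.51498537] [ 0.57611332 -0.18119889  0.04114236]
rot deg (tool) [0.07 0.03 0.12]
```

View pics/g_side.png

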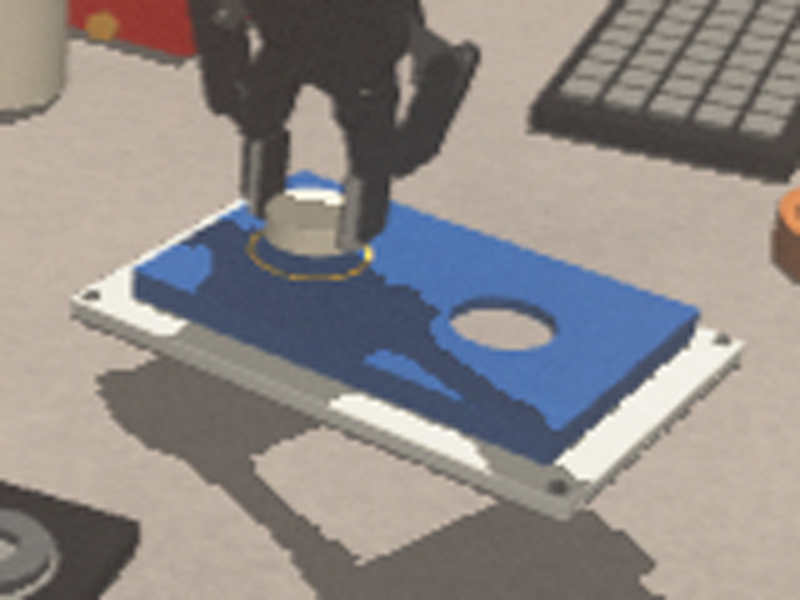

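Call:
arm_command --slide '[[0,0,0.001],[0,0,0.001],[0,0,0.001],[0,0,0.001],[0,0,0.0005],[0,0,0.0003],[0,0,0],[0,0,0]]' --angular '[[0,0,0],[0,0,0],[0,0,0],[0,0,0],[0,0,0],[0,0,0],[0,0,0],[0,0,0]]' --hand '[0.038,0.038,0.038,0.038,0.038,0.038,0.038,0.038]'

```text
time: 8.75
tool_pos: [0.5773, -0.1816, 0.0375]
tcp_rot: [2.327, 2.105, 0.003]
wrist_force: [-0.6, -0.1, -1.1]
width: 0.501
```

```bash
python3 -c "
from h import *
rotto();rows([.5752,-.183,.035],0,1)
s=bot.read_state();print(s['tool_pos'],s['wrist_force'])
im=bot.read_camera('side')[:,:,::-1];cv2.imwrite('pics/g2_side.png',cv2.resize(im[140:200,280:360],None,fx=9,fy=9,interpolation=2))
"
```

```text
rot deg (tool) [0.23 0.06 0.12]
err per row [-0.0021 -0.0014 -0.0025] ang tooly -5.73 tilt [ 0.0038 -0.0015 -1.    ]
[[-0.0016, -0.002, 0.0025]]
[ 0.57729346 -0.18163925  0.03745697] [-0.57817055 -0.14945818 -1.08566488]
```

View pics/g2_side.png

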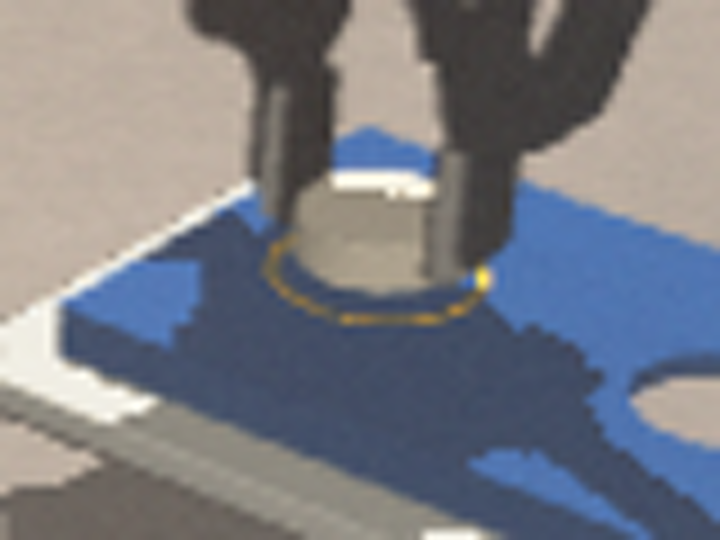

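Call:
arm_command --slide '[[0,0,0.0005],[0,0,0.0005],[0,0,0.0005],[0,0,0.0005],[0,0,0.0003],[0,0,0.0003],[0,0,0],[0,0,0]]' --angular '[[0.1,0,0],[0.1,0,0],[0,0,0],[0,0,0],[0,0,0],[0,0,0],[0,0,0],[0,0,0]]' --hand '[0.038,0.038,0.038,0.038,0.038,0.038,0.038,0.038]'

```text
time: 9.6
tool_pos: [0.5773, -0.1817, 0.0346]
tcp_rot: [2.329, 2.107, -0.001]
wrist_force: [0.7, -0.7, -1.8]
width: 0.502
```

```bash
python3 -c "
from h import *
rotto();rows([.5752,-.183,.035],0,1)
s=bot.read_state();print(s['tool_pos'],s['wrist_force'])
im=bot.read_camera('side')[:,:,::-1];cv2.imwrite('pics/g3_side.png',cv2.resize(im[140:200,280:360],None,fx=9,fy=9,interpolation=2))
"
```

```text
rot deg (tool) [0.01 0.07 0.11]
err per row [-0.0021 -0.0013  0.0004] ang tooly -5.74 tilt [ 1.0e-04 -1.2e-03 -1.0e+00]
[[-0.0015, -0.002, -0.0004]]
[ 0.5773226  -0.18165835  0.03462942] [ 0.68387534 -0.69338204 -1.82042578]
```

View pics/g3_side.png

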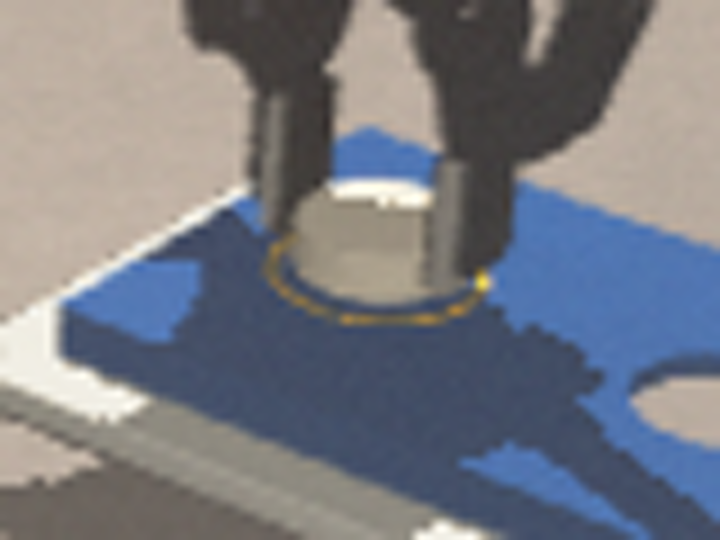

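Call:
arm_command --slide '[[0,0,0.0003],[0,0,0.0003],[0,0,0],[0,0,0],[0,0,0],[0,0,0],[0,0,0],[0,0,0]]' --angular '[[0,0,0],[0,0,0],[0,0,0],[0,0,0],[0,0,0],[0,0,0],[0,0,0],[0,0,0]]' --hand '[0.038,0.038,0.038,0.038,0.038,0.038,0.038,0.038]'

```text
time: 10.45
tool_pos: [0.5774, -0.1817, 0.0342]
tcp_rot: [2.329, 2.107, -0.001]
wrist_force: [-0.3, 0.3, -1.0]
width: 0.497
```

Call:
arm_command --slide '[[0,0,0.0003],[0,0,0.0003],[0,0,0.0003],[0,0,0],[0,0,0],[0,0,0],[0,0,0],[0,0,0]]' --angular '[[0,0,0],[0,0,0],[0,0,0],[0,0,0],[0,0,0],[0,0,0],[0,0,0],[0,0,0]]' --hand '[0.038,0.038,0.038,0.038,0.038,0.038,0.038,0.038]'

```text
time: 11.25
tool_pos: [0.5774, -0.1817, 0.0341]
tcp_rot: [2.329, 2.107, -0.001]
wrist_force: [-1.4, 0.2, 1.7]
width: 0.498
```

Contact is felt at z = 0.0341, matching the expected height. Releasing slightly.

Call:
arm_command --slide '[[0,0,0],[0,0,0],[0,0,0],[0,0,0],[0,0,0],[0,0,0],[0,0,0],[0,0,0]]' --angular '[[0,0,0],[0,0,0],[0,0,0],[0,0,0],[0,0,0],[0,0,0],[0,0,0],[0,0,0]]' --hand '[0.043,0.044,0.045,0.046,0.047,0.047,0.047,0.047]'

```text
time: 12.05
tool_pos: [0.578, -0.1819, 0.0338]
tcp_rot: [2.328, 2.106, -0.0]
wrist_force: [0.1, 0.2, -0.2]
width: 0.552
```

```bash
python3 -c "
from h import *
rotto();rows([.5752,-.183,.035],0,1)
s=bot.read_state();print(s['tool_pos'],s['wrist_force'],s['width']*.0854)
c=bot.get_calibration('wrist');im=bot.read_camera('wrist')[:,:,::-1];cv2.imwrite('pics/h_wrist.png',im)
for p in((276,276),(276,300),(120,244),(276,230)):print(ray(c,p,.037))
im=bot.read_camera('side')[:,:,::-1];cv2.imwrite('pics/h_side.png',cv2.resize(im[140:200,280:360],None,fx=9,fy=9,interpolation=2))
"
```

```text
rot deg (tool) [0.09 0.09 0.12]
err per row [-0.0028 -0.0011  0.0012] ang tooly -5.73 tilt [ 0.0014 -0.0016 -1.    ]
[[-0.0014, -0.0027, -0.0012]]
[ 0.57799931 -0.18190298  0.03377548] [ 0.11019016  0.23632803 -0.19238887] 0.04710938475061145
[ 0.57819176 -0.18039572  0.037     ]
[ 0.57703449 -0.1918484   0.037     ]
[ 0.51572147 -0.15938556  0.037     ]
[ 0.58027546 -0.15977473  0.037     ]
```

View pics/h_side.png

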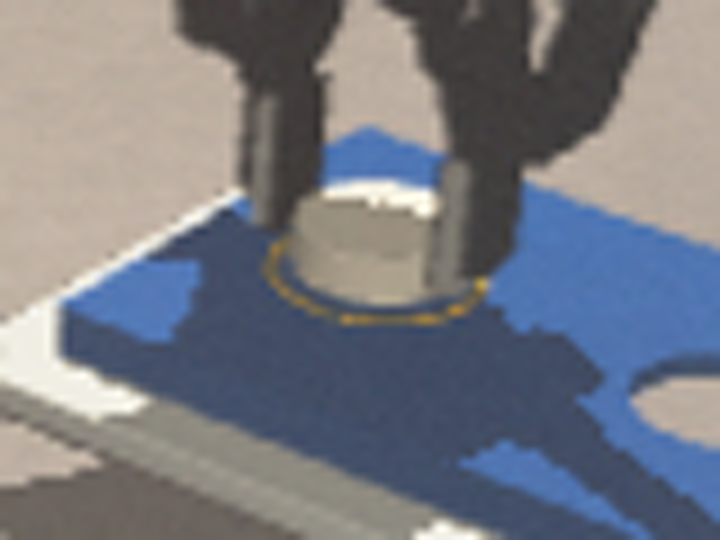

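View pics/h_wrist.png

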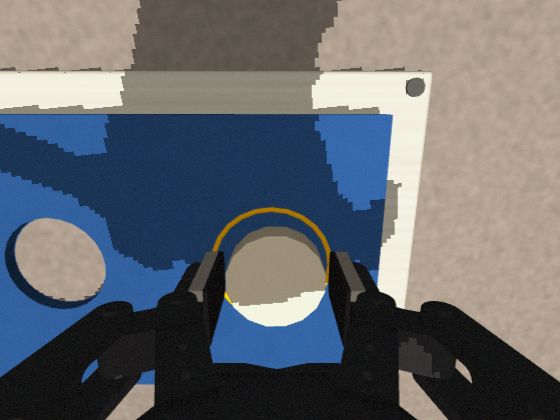

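The disc lies flat in the ring (centre about (276,280)), loose between the pads. I'll lift the tool 1 mm and slide.

Call:
arm_command --slide '[[0,0,-0.001],[0,-0.002,0],[0,-0.004,0],[0,-0.006,0],[0,-0.008,0],[0,-0.008,0],[0,-0.006,0],[0,-0.003,0]]' --angular '[[0,0,0],[0,0,0],[0,0,0],[0,0,0],[0,0,0],[0,0,0],[0,0,0],[0,0,0]]' --hand '[0.047,0.047,0.047,0.047,0.047,0.047,0.047,0.047]'

```text
time: 12.95
tool_pos: [0.5384, -0.178, 0.0351]
tcp_rot: [2.327, 2.105, 0.001]
wrist_force: [0.6, -0.1, -0.3]
width: 0.555
```

```bash
cat > look.py <<'E'
import sys
from h import *
n=sys.argv[1]
rotto();s=bot.read_state();p=s['tool_pos'];print(p,s['wrist_force'],s['width']*.0854)
c=bot.get_calibration('wrist');im=bot.read_camera('wrist')[:,:,::-1];cv2.imwrite(f'pics/{n}_wrist.png',im)
X=np.array([-.9948,.102]);N=np.array([-.102,-.9948]);P=np.array([.4762,-.1715])
d=P-p[:2];print('TCP->pocket along',d@X,'perp',d@N)
d=ray(c,(276,280),.037)[:2];print('px276,280 ',d);
im=bot.read_camera('side')[:,:,::-1];cv2.imwrite(f'pics/{n}_side.png',cv2.resize(im[140:220,300:400],None,fx=7,fy=7,interpolation=2))
E
python3 look.py i
```

```text
rot deg (tool) [0.17 0.1  0.12]
[ 0.53843353 -0.17800704  0.03512602] [ 0.64486489 -0.14647541 -0.271858  ] 0.04738093339767961
TCP->pocket along 0.06257363844239607 perp -0.0001253806603682108
px276,280  [ 0.53840762 -0.17911259]
```

View pics/i_wrist.png

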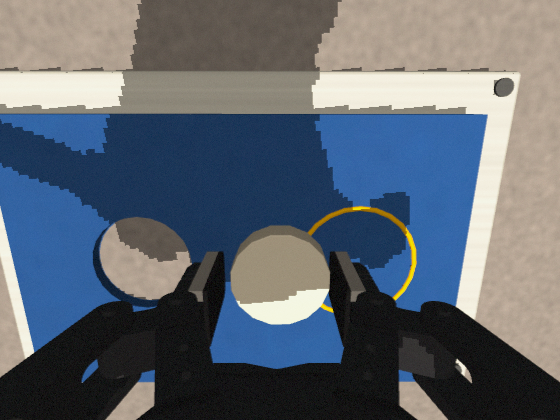

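View pics/i_side.png

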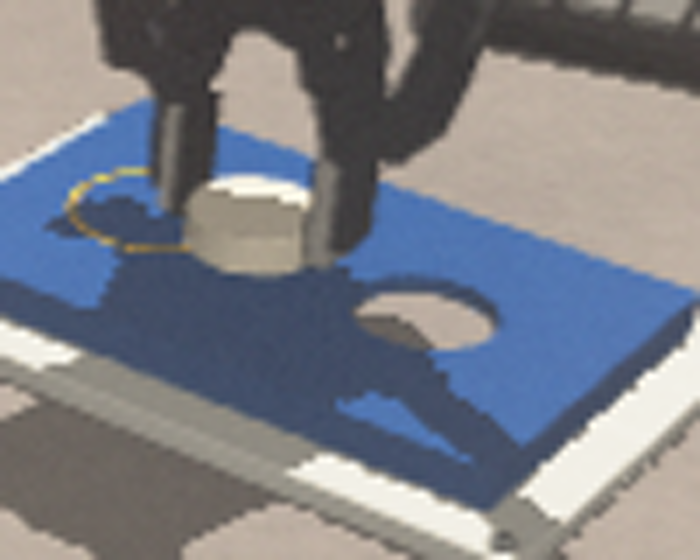

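```bash
python3 -c "
from h import *
c=bot.get_calibration('wrist')
X=np.array([-.9948,.102]);N=np.array([-.102,-.9948])
im=cv2.imread('pics/i_wrist.png');cv2.imwrite('pics/i_z.png',cv2.resize(im[205:335,80:340],None,fx=3,fy=3))
a=ray(c,(280.5,280),.037)[:2];b=ray(c,(142,262),.024)[:2];print(a,b,(b-a)@X,(b-a)@N)
for v in(236,325):print('disc edge',ray(c,(280,v),.037)[:2]@N)
for v in(217,307):print('rim',ray(c,(142,v),.024)[:2]@N)
"
```

```text
[ 0.54034609 -0.17923402] [ 0.47678231 -0.1704515 ] 0.06412907074276838 -0.002253353675341578
disc edge 0.10298337015399074
disc edge 0.1455852357499533
rim 0.09898540695969288
rim 0.14471255609616115
```

View pics/i_z.png

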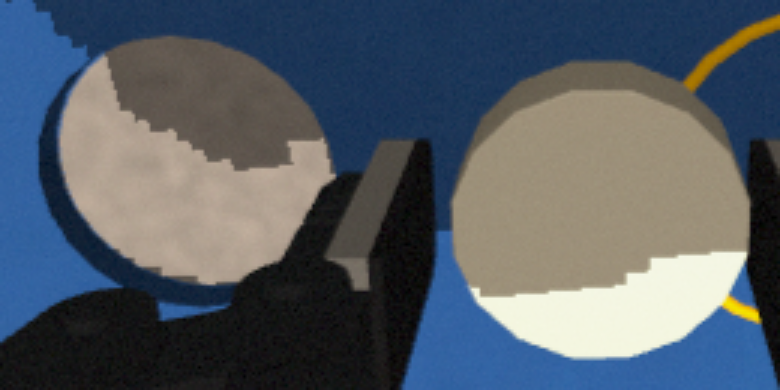

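The disc is about 2 mm off line in fixture +y relative to the pocket (disc centre at (280,280), rim centre at (142,262)). I'll pinch gently and shift it 2 mm along tool +x while it stays on the plate, then release.

Call:
arm_command --slide '[[0,0,0],[0,0,0],[0,0,0],[0,0,0],[0.001,0,0],[0.001,0,0],[0,0,0],[0,0,0]]' --angular '[[0,0,0],[0,0,0],[0,0,0],[0,0,0],[0,0,0],[0,0,0],[0,0,0],[0,0,0]]' --hand '[0.045,0.044,0.043,0.042,0.042,0.042,0.042,0.044]' --squeeze 20

```text
time: 13.85
tool_pos: [0.5393, -0.1763, 0.0353]
tcp_rot: [2.327, 2.106, -0.0]
wrist_force: [-0.6, 0.4, 0.2]
width: 0.517
```

Call:
arm_command --slide '[[0,0,0],[0,0,0],[0,-0.002,0],[0,-0.004,0],[0,-0.005,0],[0,-0.005,0],[0,-0.005,0],[0,-0.003,0]]' --angular '[[0,0,0],[0,0,0],[0,0,0],[0,0,0],[0,0,0],[0,0,0],[0,0,0],[0,0,0]]' --hand '[0.045,0.047,0.047,0.047,0.047,0.047,0.047,0.047]'

```text
time: 14.65
tool_pos: [0.5139, -0.1733, 0.035]
tcp_rot: [2.327, 2.106, 0.001]
wrist_force: [0.8, -0.8, -0.3]
width: 0.549
```

```bash
python3 look.py j
```

```text
rot deg (tool) [0.19 0.11 0.14]
[ 0.51388564 -0.17334105  0.03498929] [ 0.78222796 -0.8220458  -0.30161072] 0.046843750954342546
TCP->pocket along 0.03767746128651444 perp 0.0020124537344318578
px276,280  [ 0.51383196 -0.17437285]
```

View pics/j_wrist.png

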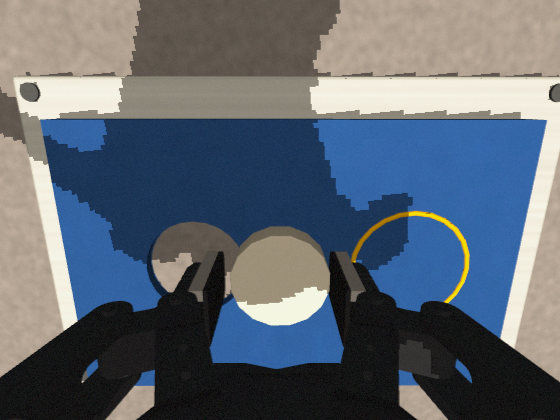

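View pics/j_side.png

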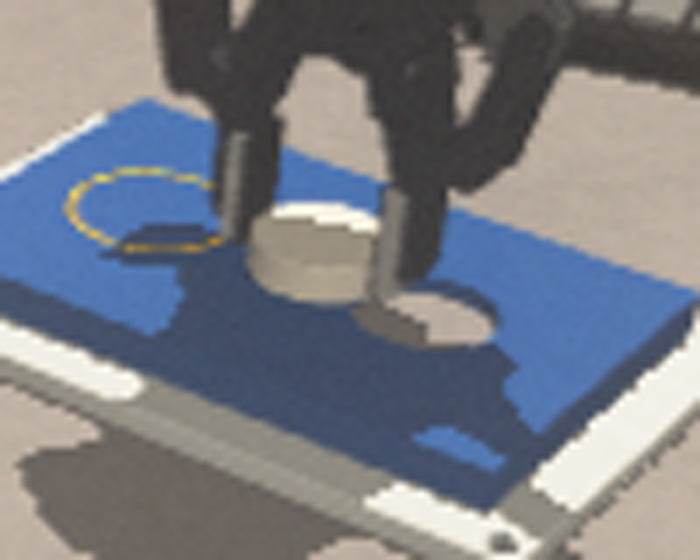

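Disc and pocket now line up (disc at (280,280), rim top at row 222). Sliding on, more slowly as it nears the pocket.

Call:
arm_command --slide '[[0,-0.003,0],[0,-0.004,0],[0,-0.004,0],[0,-0.004,0],[0,-0.003,0],[0,-0.003,0],[0,-0.003,0],[0,-0.002,0]]' --angular '[[0,0,0],[0,0,0],[0,0,0],[0,0,0],[0,0,0],[0,0,0],[0,0,0],[0,0,0]]' --hand '[0.047,0.047,0.047,0.047,0.047,0.047,0.047,0.047]'

```text
time: 15.55
tool_pos: [0.4865, -0.1707, 0.0352]
tcp_rot: [2.326, 2.105, 0.002]
wrist_force: [1.3, -0.3, 0.3]
width: 0.55
```

```bash
python3 look.py k
```

```text
rot deg (tool) [0.24 0.12 0.13]
[ 0.48650514 -0.17071938  0.03520756] [ 1.33771154 -0.332723    0.27480423] 0.04698527187050026
TCP->pocket along 0.010171928495718635 perp 0.0018276891993253277
px276,280  [ 0.4864251 -0.1718701]
```

View pics/k_wrist.png

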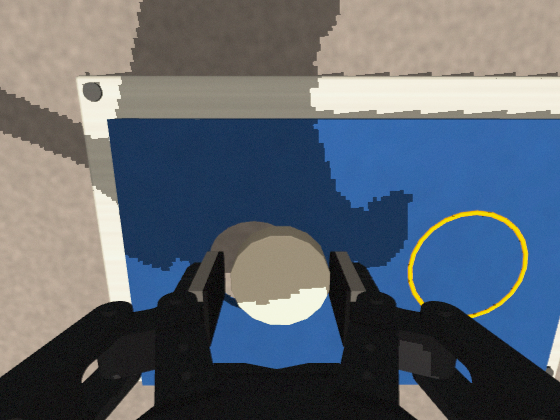

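View pics/k_side.png

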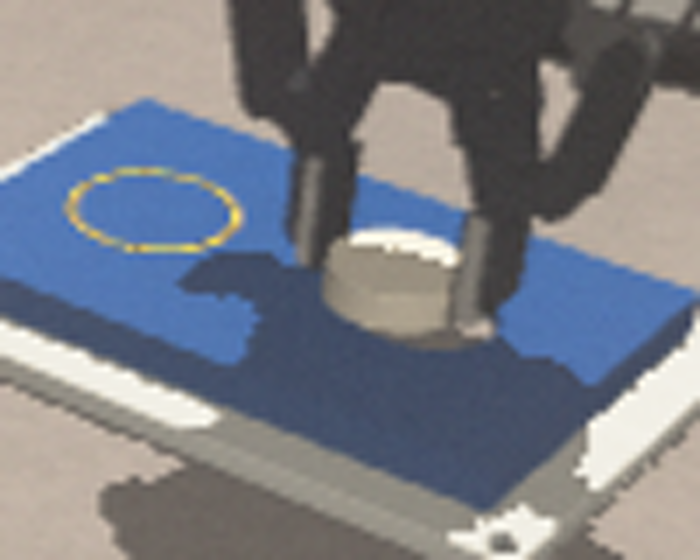

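Call:
arm_command --slide '[[0,-0.001,0],[0,-0.001,0],[0,-0.001,0],[0,-0.001,0],[0,-0.001,0],[0,-0.001,0],[0,-0.001,0],[0,-0.001,0]]' --angular '[[0,0,0],[0,0,0],[0,0,0],[0,0,0],[0,0,0],[0,0,0],[0,0,0],[0,0,0]]' --hand '[0.047,0.047,0.047,0.047,0.047,0.047,0.047,0.047]'

```text
time: 16.45
tool_pos: [0.4788, -0.1701, 0.0355]
tcp_rot: [2.325, 2.104, 0.003]
wrist_force: [0.6, 0.6, 0.1]
width: 0.548
```

```bash
python3 look.py l
```

```text
rot deg (tool) [0.31 0.13 0.14]
[ 0.47882195 -0.17006748  0.03552877] [0.5606843  0.57269777 0.12999076] 0.046767110049564374
TCP->pocket along 0.0024621962669116684 perp 0.001692508234244874
px276,280  [ 0.47876811 -0.17139967]
```

View pics/l_wrist.png

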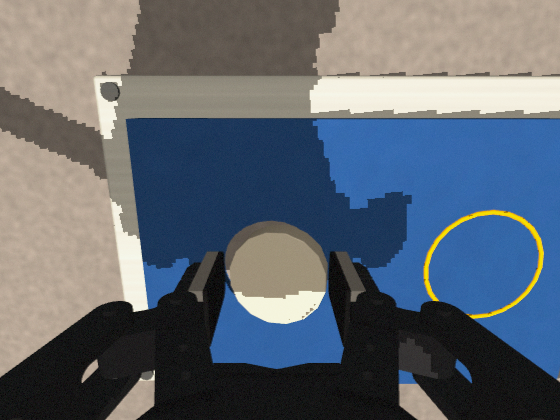

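View pics/l_side.png

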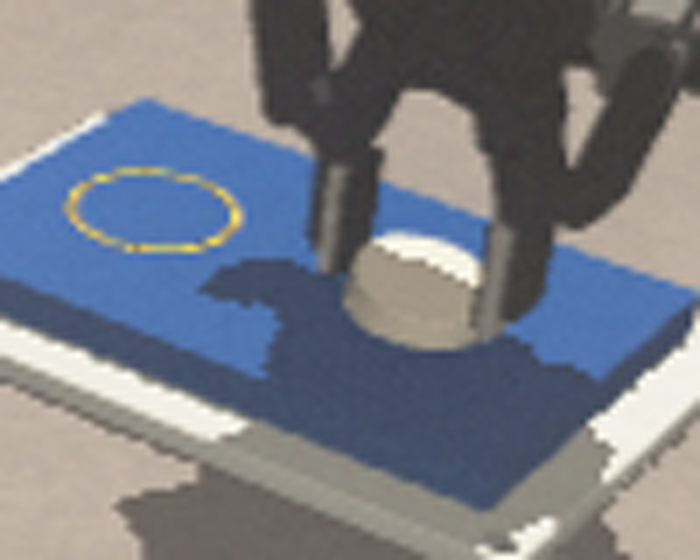

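The disc has begun to dip forwards and is clear of the trailing pad. Nudging on in half-millimetre steps.

Call:
arm_command --slide '[[0,-0.0006,0],[0,-0.0006,0],[0,-0.0006,0],[0,-0.0006,0],[0,-0.0006,0],[0,-0.0006,0],[0,-0.0006,0],[0,-0.0006,0]]' --angular '[[0,0,0],[0,0,0],[0,0,0],[0,0,0],[0,0,0],[0,0,0],[0,0,0],[0,0,0]]' --hand '[0.047,0.047,0.047,0.047,0.047,0.047,0.047,0.047]'

```text
time: 17.35
tool_pos: [0.4735, -0.1694, 0.0351]
tcp_rot: [2.326, 2.104, 0.003]
wrist_force: [1.1, 0.3, -0.3]
width: 0.552
```

```bash
python3 look.py m
```

```text
rot deg (tool) [0.29 0.11 0.13]
[ 0.4734991  -0.16936707  0.03509402] [ 1.10302357  0.29420507 -0.296874  ] 0.04713203469797595
TCP->pocket along -0.0029044153634673682 perp 0.0018463446376150295
px276,280  [ 0.47344601 -0.17046979]
```

View pics/m_wrist.png

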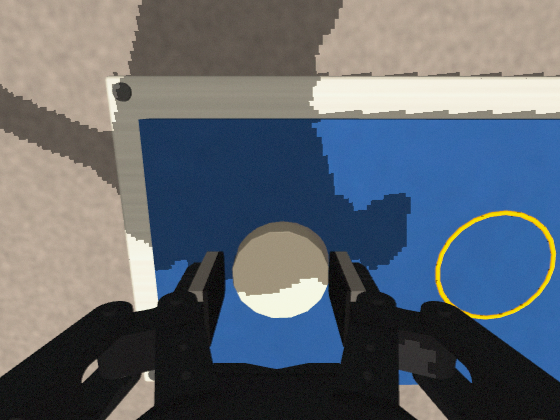

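View pics/m_side.png

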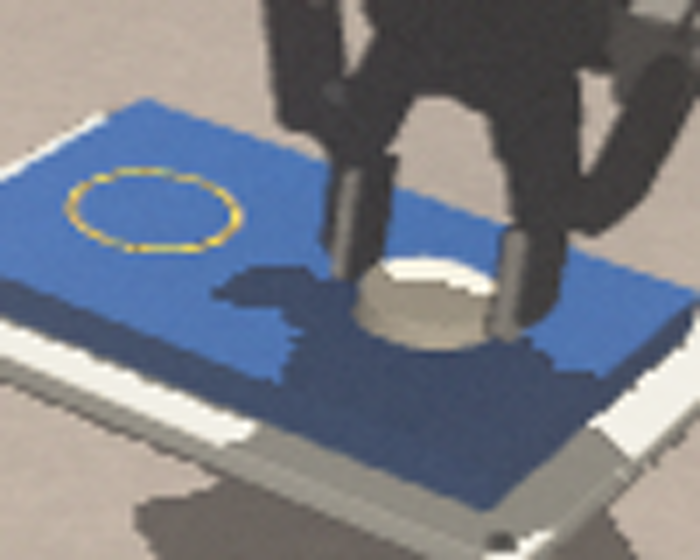

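The disc has dropped: it looks flat and low in the side view and smaller in the wrist view, 94 px against 100. Opening and withdrawing upward.

Call:
arm_command --slide '[[0,0.001,0],[0,0.001,0],[0,0,0],[0,0,0],[0,0,-0.005],[0,0,-0.015],[0,0,-0.03],[0,0,-0.04]]' --angular '[[0,0,0],[0,0,0],[0,0,0],[0,0,0],[0,0,0],[0,0,0],[0,0,0],[0,0,0]]' --hand '[0.048,0.052,0.058,0.064,0.066,0.066,0.066,0.066]'

```text
time: 18.25
tool_pos: [0.4679, -0.1668, 0.1206]
tcp_rot: [-2.32, -2.1, 0.011]
wrist_force: [0.6, 0.4, 0.1]
width: 0.772
```

Call:
arm_command --slide '[[0.02,0,-0.04],[0.04,0,-0.04],[0.04,0,-0.03],[0.04,0,-0.02],[0.04,0,0],[0.02,0,0],[0,0,0],[0,0,0]]' --angular '[[0,0,0],[0,0,0],[0,0,0],[0,0,0],[0,0,0],[0,0,0],[0,0,0],[0,0,0]]' --hand '[0.066,0.066,0.066,0.066,0.066,0.066,0.066,0.066]'

```text
time: 19.05
tool_pos: [0.4931, 0.0321, 0.2631]
tcp_rot: [2.331, 2.104, 0.009]
wrist_force: [-0.1, -0.3, -0.8]
width: 0.77
```

```bash
python3 look.py n; python3 -c "
from h import *
im=bot.read_camera('scene')[:,:,::-1];cv2.imwrite('pics/n_scene.png',cv2.resize(im[90:310,140:420],None,fx=2.7,fy=2.7,interpolation=2))
c=bot.get_calibration('side');im=bot.read_camera('side')[:,:,::-1]
m=(im.min(2)>185);m[:170]=0;m[200:]=0;m[:,:345]=0;m[:,376:]=0
for b,ce,st in blobs(m,60):
  for z in(.031,.037):
    w=wc(c,b,z);print(st,z,np.round(cv2.minEnclosingCircle(w)[0],4),cv2.minEnclosingCircle(w)[1])
"
```

```text
rot deg (tool) [ 0.28 -0.17 -0.02]
[0.49314132 0.03213165 0.26310351] [-0.13517192 -0.27212559 -0.75354224] 0.06576847057552992
TCP->pocket along -0.003917199623038581 perp 0.20430078365586188
px276,280  [ 0.48152473 -0.08989176]
[351 177  21  10 158] 0.031 [ 0.475  -0.1731] 0.021612297743558884
[351 177  21  10 158] 0.037 [ 0.4714 -0.1627] 0.02131388522684574
```

View pics/n_side.png

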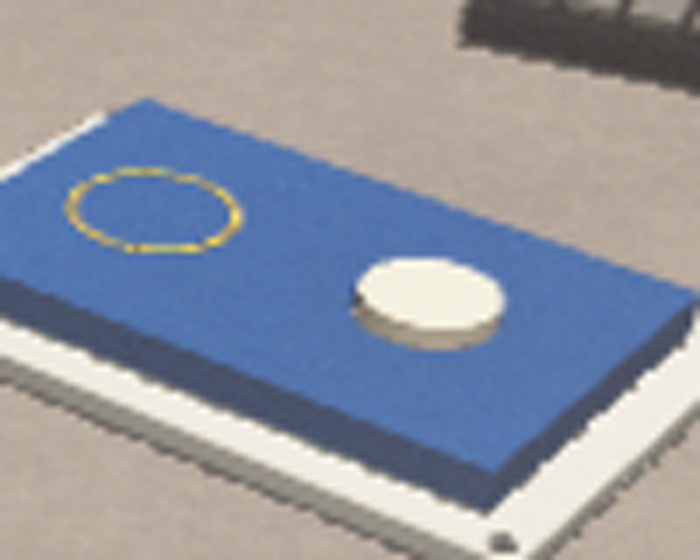

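View pics/n_scene.png

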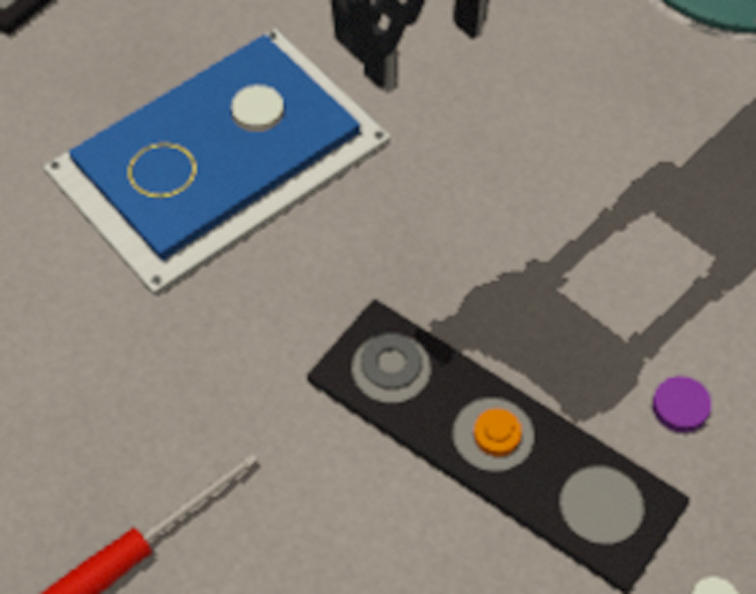

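The side view shows the disc seated at about (361,182), with an even low edge standing proud. Its top, cast at 31 mm height, lies at (0.475, -0.173), on the pocket. The scene view shows the washer and cap where they were and the gripper clear. Handing in.

```bash
python3 -c "
from workcell import bot
print(bot.finish_job(), bot.read_state()['time'])"
```

```text
the job is handed in; nothing more can be done
the job is handed in; nothing more can be done
```

The white disc is in the pocket and released. I handed the job in at about 19 s of the 48 s allowed; no verdict was reported.

**What I did:** I picked the disc off the strip and lowered it onto the yellow ring until I felt a light contact of about 2.7 N. I opened the jaws slightly and slid it along the plate between loose pads. On the way it was about 2 mm off line, so I pinched it gently and shifted it sideways while it stayed on the plate. I then moved in about 1 mm and then 0.6 mm steps until it tipped and dropped in. Every wrist reading during the slide stayed under about 1.5 N.

**Last checks:**
- **Disc position:** in the side view its top, cast at the 31 mm height it should have in the pocket, lies at (0.475, -0.173). That is within about 2 mm of my pocket measurement.
- **Seating:** it looks flat with an even low edge, but I judged flatness by eye only.
- **Bystanders:** the washer and cap look undisturbed in the scene view.
- **Gripper:** it is well clear of everything.

No check failed. Two measurements disagreed slightly: the camera views differed by 1–2 mm on the pocket and ring positions, and the gripper read about 42.6 mm while holding the 44 mm disc.

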